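# Press the spring lifter three clicks in and hold it

### The job

One of the three spring lifters stands under the ram of the ratchet hand press and has to be held pressed in while its cross pin is fitted. Pull the press lever down by its grip until you feel the ram come onto the lifter's plunger, then go on for exactly three more clicks of the ratchet (it cannot be backed off, so not a fourth), and finish still holding the lever there by its grip. Leave the lifters and everything else on the bench alone.

Things in the scene. Friction and masses are not known exactly. Their poses are not given: they have to be found in the camera images.
- press: grey cast-iron ratchet hand press, a C-frame 300 mm tall on a 270 x 130 x 30 mm base, bolted to the bench. Origin: on the bench directly below the ram axis. Its own -x axis points out of its front (the open side of the C), z up; the lever is on its -y side
- press_lever (a joint): the lever's angle, rad: 0 = bar 38 degrees above level, pointing out of the press's front; grows as the grip is pulled down (0.663 = level). Starts between 0.02 and 0.29 and stays put by friction. One tooth = one click = 6 degrees (0.105 rad, 21 mm at the grip) and lowers the ram by 2 mm. The pawl lets the lever back only to the last tooth and cannot be released here
- grip_mid (a point): centre of the lever's grip: a round black bar, 24 mm diameter, 100 mm long, lying level and parallel to the pivot (the press's y axis), 200 mm from the pivot. The flat steel lever bar lies 57 to 67 mm from this point, towards the frame. It may be pinched from above across its 24 mm and is a sleeve that revolves freely as the lever swings. 285 to 340 mm above the bench at the start
- lever_grip: the grip as a solid, origin at its centre: the part to hold. Pull at right angles to the bar: 3 to 5 N moving with the ram free, 0 to 4 N standing (friction). At each click it drops by 4 N or more (the lever may push the hand on) and is back 6 to 8 mm further. When the ram meets the plunger, about half-way between two clicks, it goes up by 5 N and stays up
- lever_axis (a point): point on the lever's pivot axis, level with the middle of the grip, fixed, 215 mm above the bench; the grip's centre runs round it in an upright circle of 200 mm radius, in the plane of the press's x and z axes
- ram_foot (a point): centre of the flat lower face (26 mm diameter) of the square steel ram, 109 to 115 mm above the bench at the start, 1.5 to 15 mm above the plunger below it
- press_ram: the ram, 26 mm square steel bar that runs straight down when the lever is pulled; not to be touched by the robot
- lifter_tall_mid (a point): half-way up the 50 mm tall, 34 mm diameter dark steel housing of a spring lifter, loose, standing upright; a 14 mm bright round-ended plunger stands 28 mm out of its top. Stands on the press base under the ram or on the yellow-edged die shoe (both 30 mm high)
- lifter_tall: the same lifter as a solid, with its plunger; origin at the centre of its underside
- lifter_mid_mid (a point): half-way up the 46 mm tall, 40 mm diameter dark steel housing of a spring lifter, loose, standing upright; a 14 mm bright round-ended plunger stands 28 mm out of its top. Stands on the press base under the ram or on the yellow-edged die shoe (both 30 mm high)
- lifter_mid: the same lifter as a solid, with its plunger; origin at the centre of its underside
- lifter_short_mid (a point): half-way up the 42 mm tall, 46 mm diameter dark steel housing of a spring lifter, loose, standing upright; a 14 mm bright round-ended plunger stands 28 mm out of its top. Stands on the press base under the ram or on the yellow-edged die shoe (both 30 mm high)
- lifter_short: the same lifter as a solid, with its plunger; origin at the centre of its underside
- shank_collar: steel collar, 54 mm diameter, 30 mm tall; bystander, leave alone; origin at the centre of its underside
- punch: steel punch with shank, 42 mm diameter, 88 mm tall; bystander, leave alone; origin at the centre of its underside
- parallel_a: steel parallel, 125 x 20 x 32 mm; bystander, leave alone; origin at the centre of its underside
- hammer: hammer, lying; bystander, leave alone; origin at the centre of its underside
- wrench: wrench, lying; bystander, leave alone; origin at the centre of its underside
- oil_can: red oil can, 60 mm diameter, 105 mm tall; bystander, leave alone; origin at the centre of its underside
There are look-alikes about, which are no part of the job. Leave any orange look-alike of the lifter_tall alone. What is shaped like the lifter_short but green is not meant.

How it is judged:
On the way, in this order (a step that is already met when the one before it is completed fails the run):
1. pulled by its grip, the lever has brought the ram onto the plunger (((horizontal distance between lifter_tall_mid and ram_foot below 0.012 m and value of joint press_lever between 0.3718 and 0.5131 rad) or (horizontal distance between lifter_mid_mid and ram_foot below 0.012 m and value of joint press_lever between 0.5812 and 0.7226 rad) or (horizontal distance between lifter_short_mid and ram_foot below 0.012 m and value of joint press_lever between 0.7906 and 0.932 rad)) and contact force between the fingers and lever_grip above 1 N).
2. two clicks after the touch have gone by and the third is reached (((horizontal distance between lifter_tall_mid and ram_foot below 0.012 m and value of joint press_lever between 0.6231 and 0.7226 rad) or (horizontal distance between lifter_mid_mid and ram_foot below 0.012 m and value of joint press_lever between 0.8325 and 0.932 rad) or (horizontal distance between lifter_short_mid and ram_foot below 0.012 m and value of joint press_lever between 1.042 and 1.1414 rad))), for 0.2 s.
At the end, for the whole second after the job is handed in: the lever stands at the third click after the ram met the plunger (counted from the first click felt after the touch; between the third click and short of the fourth), still, the robot's fingers bear on the grip with more than 2 N, and the lifter stands upright under the ram (((horizontal distance between lifter_tall_mid and ram_foot below 0.012 m and value of joint press_lever between 0.6231 and 0.7226 rad) or (horizontal distance between lifter_mid_mid and ram_foot below 0.012 m and value of joint press_lever between 0.8325 and 0.932 rad) or (horizontal distance between lifter_short_mid and ram_foot below 0.012 m and value of joint press_lever between 1.042 and 1.1414 rad)) and contact force between the fingers and lever_grip above 2 N and velocity of joint press_lever between -0.05 and 0.05 rad/s and angle between each of lifter_tall_mid, lifter_mid_mid, lifter_short_mid's own z axis and vertical below 0.06 rad); the arm keeps its last pose, push and grip.
It fails at once if the ratchet is pulled past a fourth click after the touch ((horizontal distance between lifter_tall_mid and ram_foot below 0.012 m and value of joint press_lever above 0.7383 rad) or (horizontal distance between lifter_mid_mid and ram_foot below 0.012 m and value of joint press_lever above 0.9477 rad) or (horizontal distance between lifter_short_mid and ram_foot below 0.012 m and value of joint press_lever above 1.1572 rad)).
It fails at once if a lifter is knocked or shifted by more than 15 mm (distance of any of lifter_tall_mid, lifter_mid_mid, lifter_short_mid from where it was at the start of the episode above 0.015 m).
It fails at once if the arm pushes on the ram or on a lifter instead of working the lever (contact force between the arm and press_ram above 2 N or contact force between the arm and lifter_tall above 2 N or contact force between the arm and lifter_mid above 2 N or contact force between the arm and lifter_short above 2 N).
It fails at once if something lying on the bench is shoved more than 20 mm (distance of any of shank_collar, punch, parallel_a, hammer, wrench, oil_can from where it was at the start of the episode above 0.02 m).
It also fails if it takes over 72 s, if anything falls off the work surface, if the arm or the gripper's body presses on something with over 40 N, if the wrist force passes 120 N, or if a joint passes its speed limit or range.

### The arm

A 6-joint arm with a two-finger parallel gripper is mounted at the origin on the work surface. World frame = base frame: x ahead of the robot, y to its left, z up, the work surface at z = 0. Lengths are in m, angles in rad, forces in N, time in s.
With the tool pointing down it reaches from about 0.25 to 0.775 m from the base axis. Payload 4 kg.
Tool frame: the origin (TCP) lies at the very end of the fingers, on their centre line; the grasp point (between the pads) lies 19 mm behind it; y points along the fingers, x is the direction in which the jaws open and shut, and the axes are right-handed (so a half turn about y gives the same grasp; the last joint's range is limited). The gripper opens to 94 mm and grips with 3 to 60 N. Pads are 16 mm wide; open, the fingers measure 119 mm over their backs; the gripper's body (75 mm by 177 mm) begins 78 mm behind the grasp point.
Start: joints at [-1.273, 0.087, 1.371, -0, 1.684, -0.103], TCP at [0.215, -0.506, 0.206] pointing down, gripper open.
Joint ranges: [-3.1, 3.1], [-0.76, 2.03], [0.27, 2.55], [-1.08, 4.22], [0.17, 2.65], [-2.57, 2.57]. Speed limits (rad/s): [2.79, 2.79, 3.14, 3.14, 3.14, 3.14].

### API

Orientations are given as [roll, pitch, yaw] about the fixed x, y, z axes, in that order (R = Rz(yaw) Ry(pitch) Rx(roll)).
In Python, from bench import robot, snapshot, workorder gives the robot as it stands.
- The arm moves only by the tool play_rows, never from a script. Its argument "steps" is a list of rows, each an object of numbers: "x", "y", "z": the shift along the world's x, y, z in m; "rx", "ry", "rz": the turn, a rotation vector about the world's x, y, z in rad; "hand": the finger opening in m, from 0 to 0.094. A call has 1 to 8 rows; each row shifts and turns the commanded pose from where the row before left it; what a row does not reach is not made up. A row lasts 1/8 s, in which the tool goes at most 62.5 mm and 10.7 degrees, less where a joint would pass 70% of its speed; a pose out of reach is approached as far as the arm can. A call is refused whole if a number of a shift passes 0.0625 or a number of a turn 0.188, either way. A call with a gripper value outside its range is refused whole. The fingers move at their own pace and stop on an object; the grip force is fixed at half the most. Time passes only in rows, so rows that do not move let the fingers close. It gives the time, the measured TCP pose, the force and the opening at its end, in the units of the state.
- robot.get_obs(): the state, without advancing time (a new reading comes with each control period).
- snapshot(name): name is "side" or "top" or "wrist"; returns a dict with "color" (384x512x3 uint8, red, green, blue), "range_z" (384x512 float32, m along the optical axis (not along the pixel's ray), 0 where there is no reading), "fov_y" (degrees; the focal length in pixels is half the picture's height over the tangent of half this angle, whatever the lens; pixels are square), "cx", "cy" (the principal point, pixels), "T" (4x4, takes a point from camera to world coordinates). Camera axes: x right, y down, z forward; pixel columns grow to the right and rows downward; lengths in m; the calibration is good to about 2 mm. A picture is of the moment at which its call begins.
- workorder.close_job(): hands the job in, once; it reports no verdict.
The state is a dict: "time": time; "joint_positions": joint angles; "qvel": joint speeds; "joint_torque": joint torques, N m; "tool_pos": TCP position; "ee_rot": TCP orientation; "wrist_force": force on the tool from outside, world axes, zero at the start; "wrist_torque": the same for the moment, N m; "width": finger opening in m.
Only numpy, scipy, OpenCV 4.12 (cv2) and the standard library are available. Lean on these libraries where they do the work, as an engineer would, in place of code of your own. Each camera call takes 0.05 s, during which the arm holds its last target.

## Working session

There is one attempt and no reset: what is moved stays moved. The work goes in short steps, Python scripts to look and compute and a tool call to move; the robot and the scene stay as the last step left them, time stands still between calls to the robot, and variables do not carry over. Pictures are saved under pics/ and viewed, and the job is handed in when it is done.

Besides the shell and the picture viewer there is one more tool, called after "Request:" as name([rows], argument=value, ...), one row to a line, values as JSON. play_rows: Moves the arm, as the interface text tells. Its arguments: {"type":"object","properties":{"steps":{"type":"array"}},"required":["steps"]}

```bash
mkdir -p pics; ls; cat > h.py <<'E'
import numpy as np, cv2
from bench import robot, snapshot, workorder
def K(s):
    h=s["color"].shape[0]; f=h/2/np.tan(np.radians(s["fov_y"])/2); return f,s["cx"],s["cy"]
def cloud(s):
    f,cx,cy=K(s); z=s["range_z"]; v,u=np.mgrid[:z.shape[0],:z.shape[1]]
    P=np.stack([(u-cx)/f*z,(v-cy)/f*z,z],-1); T=s["T"]; return P@T[:3,:3].T+T[:3,3]
def save(s,n): cv2.imwrite(f"pics/{n}.png",s["color"][:,:,::-1])
def state():
    o=robot.get_obs(); print({k:np.round(o[k],4).tolist() for k in ["time","tool_pos","ee_rot","wrist_force","wrist_torque","width","joint_positions"]})
E
python3 - <<'E'
from h import *
for n in ["side","top","wrist"]:
    s=snapshot(n); save(s,n+"0"); np.savez(n+"0.npz",**s); print(n,s["fov_y"],s["cx"],s["cy"],np.round(s["T"],3).tolist())
state()
E
```

```text
pics
side 49.54341425913747 256.8158208801509 189.0342927404921 [[0.998, -0.018, 0.061, 0.394], [-0.062, -0.527, 0.847, -1.195], [0.017, -0.85, -0.527, 0.888], [0.0, 0.0, 0.0, 1.0]]
top 43.45222255182495 252.6337213283098 191.30266832915893 [[-0.066, -0.977, 0.201, 0.236], [-0.998, 0.065, -0.008, -0.121], [-0.005, -0.201, -0.98, 1.49], [0.0, 0.0, 0.0, 1.0]]
wrist 64.39264834648728 251.8795829401284 197.68264564945991 [[0.39, -0.894, -0.22, 0.276], [-0.921, -0.379, -0.091, -0.478], [-0.002, 0.238, -0.971, 0.384], [0.0, 0.0, 0.0, 1.0]]
{'time': 0.15, 'tool_pos': [0.2144, -0.506, 0.2046], 'ee_rot': [-1.5706, 0.0017, -1.17], 'wrist_force': [-0.7034, -0.3804, -0.2412], 'wrist_torque': [-0.011, 0.0123, 0.0059], 'width': 0.094, 'joint_positions': [-1.2731, 0.0878, 1.3719, -0.0, 1.6836, -0.1031]}
```

View pics/side0.png

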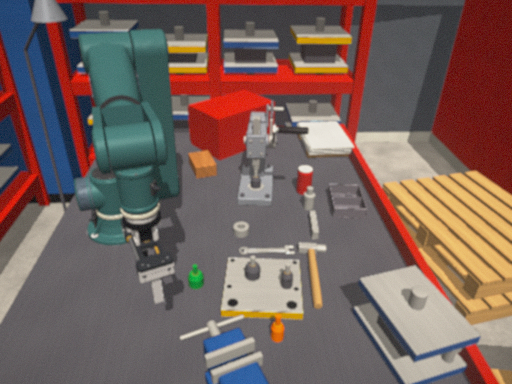

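View pics/top0.png

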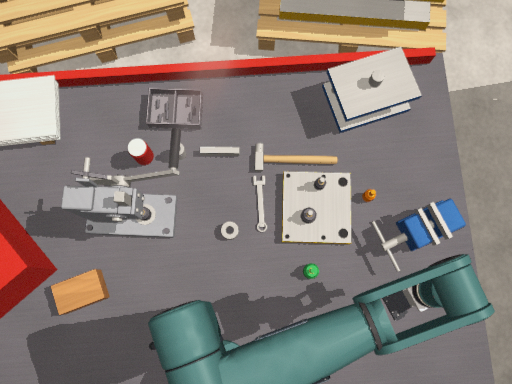

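View pics/wrist0.png

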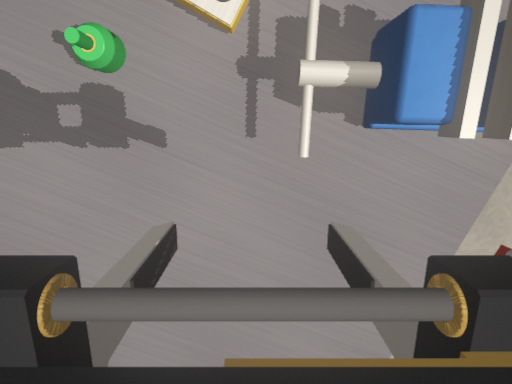

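```bash
python3 - <<'E'
from h import *
s=dict(np.load("top0.npz")); c=s["color"]; P=cloud(s)
cv2.imwrite("pics/top_crop.png",cv2.resize(c[110:260,50:240,::-1],None,fx=4,fy=4,interpolation=cv2.INTER_CUBIC)[:600,:800])
d=dict(np.load("side0.npz")); 
cv2.imwrite("pics/side_crop.png",cv2.resize(d["color"][90:215,190:330,::-1],None,fx=4.5,fy=4.5,interpolation=cv2.INTER_CUBIC))
cv2.imwrite("pics/side_crop2.png",cv2.resize(d["color"][210:345,180:330,::-1],None,fx=4,fy=4,interpolation=cv2.INTER_CUBIC))
for n,q in (("top",s),("side",d)):
    Q=cloud(q); m=(q["color"].max(-1)<60)&(Q[...,2]>0.2)&(Q[...,2]<0.4)&(q["range_z"]>0)&(Q[...,0]>.35)&(Q[...,1]>-.15)
    k,l,st,ce=cv2.connectedComponentsWithStats(m.astype(np.uint8))
    for i in range(1,k):
        if st[i,4]>15:
            p=Q[l==i]; print(n,st[i],ce[i].round(1),p.min(0).round(3),p.max(0).round(3),np.median(p,0).round(3))
            a=np.linalg.svd(p-p.mean(0))[2] if 0 else np.linalg.eigh(np.cov(p.T)); print(a[0]**.5,a[1][:,2])
E
```

```text
side [448  15  10   6  21] [452.7  17.1] [2.128 2.207 0.307] [2.218 2.259 0.348] [2.182 2.233 0.335]
[0.00999601 0.013102   0.02295536] [-0.97963109 -0.20017551  0.01589628]
side [301  45  29   8  87] [313.6  47.4] [0.901 1.625 0.202] [1.068 1.812 0.248] [0.948 1.652 0.23 ]
[0.01046572 0.03085526 0.05862427] [-0.92771254  0.36182952 -0.09180876]
side [330  46   6   6  16] [332.9  47.9] [1.076 1.634 0.206] [1.112 1.668 0.24 ] [1.096 1.651 0.228]
[0.00624242 0.00997145 0.0136888 ] [-0.54038398 -0.05884736  0.83935817]
side [234  49  11   3  21] [239.2  50.1] [0.43  1.625 0.201] [0.496 1.671 0.22 ] [0.463 1.649 0.211]
[0.00556192 0.01146773 0.02015282] [-0.99932687 -0.03663611 -0.00189748]
side [279 129  22   5  39] [288.5 131.4] [0.553 0.041 0.328] [0.621 0.054 0.341] [0.582 0.047 0.333]
[0.00185372 0.0029743  0.02027265] [-0.99506959  0.05886272  0.07982289]
```

View pics/top_crop.png

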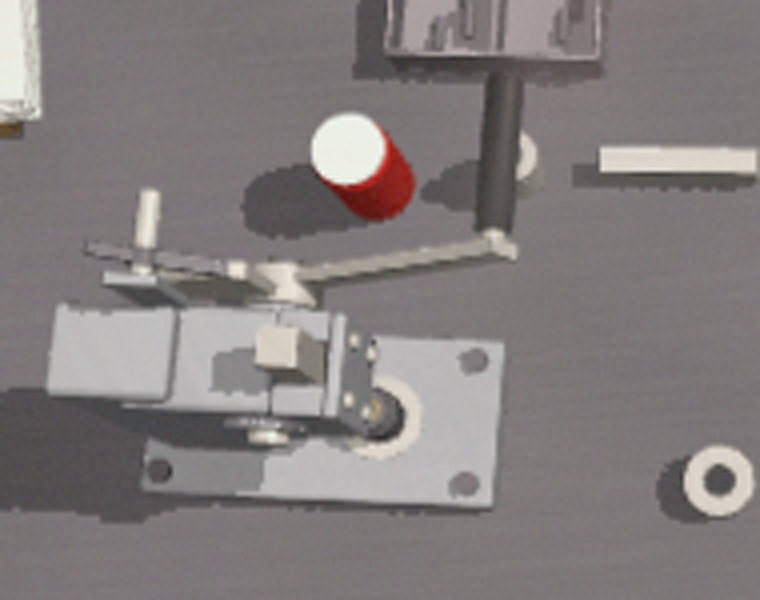

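View pics/side_crop.png

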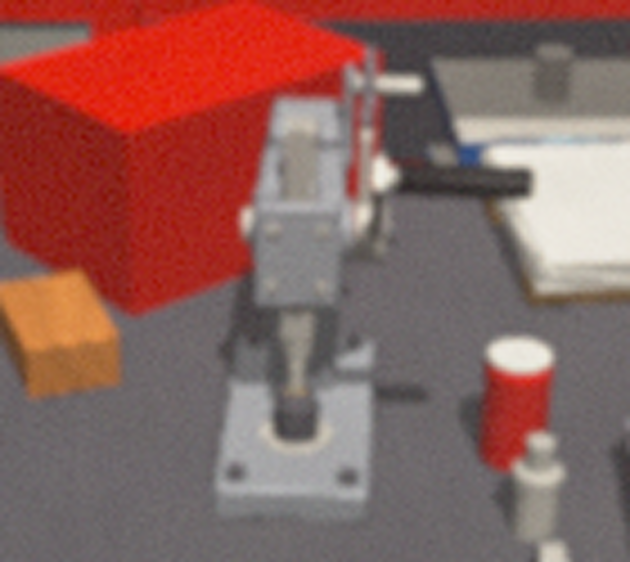

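View pics/side_crop2.png

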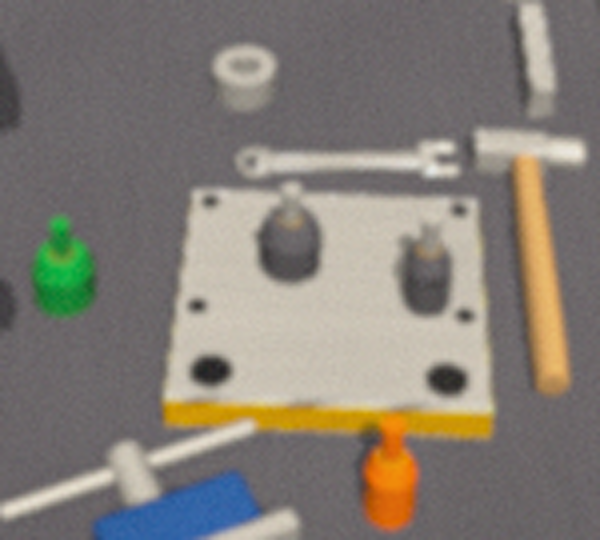

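```bash
python3 - <<'E'
from h import *
s=dict(np.load("top0.npz")); d=dict(np.load("side0.npz"))
for n,q in (("top",s),("side",d)):
    Q=cloud(q); m=(q["color"].max(-1)<85)&(Q[...,2]>0.24)&(Q[...,2]<0.4)&(q["range_z"]>0)&(Q[...,0]>.5)&(Q[...,0]<.75)&(abs(Q[...,1])<.2)
    p=Q[m]; v,u=np.nonzero(m); print(n,len(p),u.min(),u.max(),v.min(),v.max(),p.min(0).round(3),p.max(0).round(3))
    pc=p-np.median(p,0); 
    A=np.c_[p[:,0],np.ones(len(p))]
    for x0 in np.arange(.53,.66,.02):
        r=p[abs(p[:,0]-x0)<.01]
        if len(r): print(round(x0,2),len(r),r.mean(0).round(4),r[:,1].min().round(4),r[:,1].max().round(4),r[:,2].max().round(4))
# press base: top-face
Q=cloud(s); z=Q[...,2]
m=((abs(z-.03)<.006)&(Q[...,0]>.3)&(Q[...,0]<.65)&(Q[...,1]>-.1)&(Q[...,1]<.3)&(s["color"].min(-1)>100)).astype(np.uint8)
cs,_=cv2.findContours(m,0,2); c=max(cs,key=cv2.contourArea); pts=Q[c[:,0,1],c[:,0,0],:2].astype(np.float32)
print("base",cv2.minAreaRect(pts),cv2.boundingRect(c))
# heights map of things within box
m=(z>.2)&(Q[...,0]>.3)&(Q[...,0]<.7)&(Q[...,1]>-.1)&(Q[...,1]<.35)
for a in np.arange(.36,.68,.02):
    print(round(a,2),' '.join('%4d'%(1000*z[(abs(Q[...,0]-a)<.01)&(abs(Q[...,1]-b)<.01)].max() if ((abs(Q[...,0]-a)<.01)&(abs(Q[...,1]-b)<.01)).any() else -1) for b in np.arange(-.1,.36,.02)))
E
```

```text
top 213 128 179 129 180 [0.537 0.043 0.243] [0.644 0.197 0.347]
0.53 2 [0.5382 0.1449 0.2823] 0.1338 0.1559 0.2913
0.55 36 [0.5519 0.0722 0.3335] 0.0513 0.1975 0.347
0.57 42 [0.5707 0.0628 0.3397] 0.0486 0.0716 0.3457
0.59 37 [0.5901 0.0606 0.3403] 0.0479 0.0714 0.3475
0.61 43 [0.6098 0.0581 0.34  ] 0.0449 0.0681 0.3454
0.63 44 [0.6298 0.0555 0.3409] 0.0433 0.0645 0.3469
0.65 9 [0.6422 0.0574 0.3404] 0.0503 0.0648 0.3446
side 176 273 306 127 141 [0.539 0.036 0.242] [0.642 0.17  0.347]
0.53 1 [0.5394 0.0708 0.3145] 0.0708 0.0708 0.3145
0.55 18 [0.5554 0.0585 0.3318] 0.0466 0.1695 0.3458
0.57 41 [0.5708 0.0514 0.3374] 0.0451 0.06 0.3475
0.59 42 [0.59   0.0495 0.3378] 0.0414 0.0627 0.3469
0.61 43 [0.6097 0.0486 0.3365] 0.0421 0.0637 0.347
0.63 27 [0.6282 0.0443 0.3381] 0.036 0.0532 0.3444
0.65 4 [0.6409 0.0454 0.3373] 0.0412 0.0508 0.3402
base ((0.485964834690094, 0.20347391068935394), (0.18332938849925995, 0.12965258955955505), 83.77722930908203) (113, 194, 63, 43)
0.36    4    4    6    5    3    5    4    6    3    3    3    6    4    3    4    4    5    4    4    7    3    4    4
0.
[... 1214 characters left out ...]
5    4    3    5    4  341  347  338    5    5    3    6    3    2    6    3    0  331   -1    3    0
0.6    6    6    4    3    5    5    3  344  345    4    7    7    7    6    2    3    2    0    0   -1   -1    0    0
0.62    8    5    4    2    3    5    2  343  345    4    5   -1    4    2    1    3    6    6    3    1    4    2    1
0.64    8    5    8    6    4    5    4  347  346    4    4    0    6    3    5   96   88    2    2    5    5    7    6
0.66   33   37   35   36   38   35   35    1    4   64   26   -1    5    4  109  108  111  101    4    7    2    4    8
0.68   35   35   36   36   35   37   38    3    3   69   -1    0    1    7  110  109  108  105    4    4    4    5    7
```

```bash
python3 - <<'E'
from h import *
d=dict(np.load("side0.npz")); s=dict(np.load("top0.npz"))
for n,q,boxes in (("side",d,[(240,255,268,285),(275,258,298,290),(246,172,268,204)]),("top",s,[(297,200,322,228),(310,172,330,192),(135,200,158,226)])):
    f,cx,cy=K(q); Q=cloud(q)
    for (a,b,c,e) in boxes:
        g=q["color"][b:e,a:c].astype(int); m=(g.max(-1)<105)
        R=q["range_z"][b:e,a:c]; 
        print(n,(a,b))
        for r in range(m.shape[0]):
            w=np.nonzero(m[r])[0]
            if len(w)>2: print("  row",b+r,"w",w.max()-w.min()+1,len(w),"mm",round(1000*(w.max()-w.min()+1)*np.median(R[r][w])/f,1),"z",np.median(Q[b+r,a+w,2]).round(3), "xy",np.median(Q[b+r,a+w,:2],0).round(3))
E
```

```text
side (240, 255)
  row 266 w 13 4 mm 37.3 z 0.071 xy [ 0.449 -0.299]
  row 267 w 13 5 mm 37.2 z 0.071 xy [ 0.438 -0.304]
  row 268 w 14 7 mm 39.9 z 0.07 xy [ 0.438 -0.307]
  row 269 w 14 7 mm 40.0 z 0.067 xy [ 0.438 -0.306]
  row 270 w 14 8 mm 40.0 z 0.065 xy [ 0.439 -0.309]
  row 271 w 15 10 mm 42.8 z 0.062 xy [ 0.449 -0.311]
  row 272 w 14 11 mm 39.9 z 0.061 xy [ 0.443 -0.313]
  row 273 w 14 14 mm 39.9 z 0.059 xy [ 0.447 -0.315]
  row 274 w 14 14 mm 40.0 z 0.055 xy [ 0.447 -0.316]
  row 275 w 14 14 mm 40.0 z 0.051 xy [ 0.447 -0.315]
  row 276 w 13 13 mm 37.2 z 0.048 xy [ 0.449 -0.317]
  row 277 w 12 12 mm 34.4 z 0.044 xy [ 0.45  -0.316]
  row 278 w 10 10 mm 28.7 z 0.04 xy [ 0.45  -0.315]
  row 279 w 5 5 mm 14.3 z 0.04 xy [ 0.449 -0.32 ]
side (275, 258)
  row 275 w 11 7 mm 30.6 z 0.076 xy [ 0.536 -0.345]
  row 276 w 11 7 mm 30.6 z 0.074 xy [ 0.536 -0.346]
  row 277 w 11 8 mm 30.5 z 0.072 xy [ 0.537 -0.349]
  row 278 w 11 8 mm 30.5 z 0.071 xy [ 0.537 -0.351]
  row 279 w 11 11 mm 30.6 z 0.066 xy [ 0.541 -0.352]
  row 280 w 11 11 mm 30.6 z 0.064 xy [ 0.541 -0.353]
  row 281 w 11 11 mm 3
[... 1969 characters left out ...]
3.2 z 0.07 xy [ 0.536 -0.326]
  row 185 w 11 11 mm 33.0 z 0.077 xy [ 0.531 -0.332]
  row 186 w 10 10 mm 30.1 z 0.072 xy [ 0.53  -0.331]
  row 187 w 9 9 mm 27.2 z 0.065 xy [ 0.528 -0.333]
  row 188 w 8 8 mm 24.4 z 0.052 xy [ 0.527 -0.333]
  row 189 w 4 4 mm 12.3 z 0.044 xy [ 0.526 -0.334]
top (135, 200)
  row 210 w 4 3 mm 12.0 z 0.068 xy [0.491 0.187]
  row 213 w 3 3 mm 9.0 z 0.063 xy [0.483 0.182]
  row 214 w 4 3 mm 12.0 z 0.058 xy [0.481 0.183]
  row 215 w 16 7 mm 47.8 z 0.066 xy [0.476 0.184]
  row 216 w 16 10 mm 47.8 z 0.065 xy [0.474 0.186]
  row 217 w 15 13 mm 44.7 z 0.07 xy [0.471 0.188]
  row 218 w 15 14 mm 44.7 z 0.069 xy [0.468 0.191]
  row 219 w 7 7 mm 21.1 z 0.055 xy [0.467 0.198]
```

```bash
python3 - <<'E'
from h import *
d=dict(np.load("side0.npz")); s=dict(np.load("top0.npz"))
a=cv2.resize(d["color"][165:210,235:280,::-1],(390,390),interpolation=cv2.INTER_NEAREST)
b=cv2.resize(d["color"][250:295,240:300,::-1],(400,300),interpolation=cv2.INTER_NEAREST)
b=cv2.copyMakeBorder(b,0,90,0,0,cv2.BORDER_CONSTANT)
cv2.imwrite("pics/lift.png",np.hstack([a,b]))
E
```

```text
(no output)
```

View pics/lift.png

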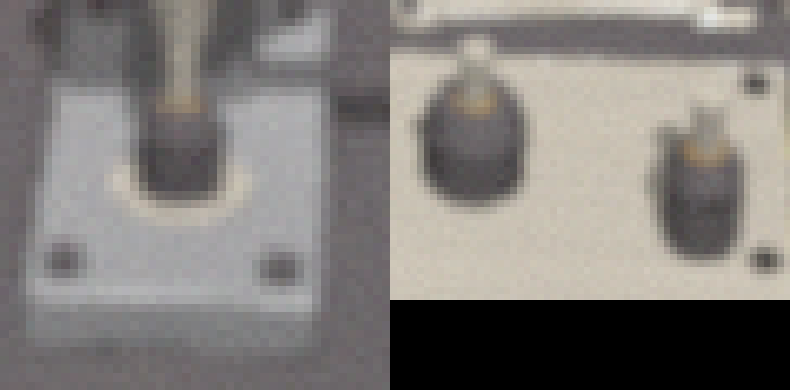

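Request:
play_rows([
  {"z": 0.05},
  {"z": 0.05},
  {"z": 0.05},
  {"z": 0.05},
  {"x": 0.03,"y": 0.045,"rz": -0.04},
  {"x": 0.03,"y": 0.045,"rz": -0.04},
  {"x": 0.03,"y": 0.045,"rz": -0.04},
  {"x": 0.03,"y": 0.045,"rz": -0.04},
])

```text
schema error: expected keys x, y, z, rx, ry, rz, hand
```

Request:
play_rows([
  {"x": 0,"y": 0,"z": 0.05,"rx": 0,"ry": 0,"rz": 0,"hand": 0.094},
  {"x": 0,"y": 0,"z": 0.05,"rx": 0,"ry": 0,"rz": 0,"hand": 0.094},
  {"x": 0,"y": 0,"z": 0.05,"rx": 0,"ry": 0,"rz": 0,"hand": 0.094},
  {"x": 0,"y": 0,"z": 0.05,"rx": 0,"ry": 0,"rz": 0,"hand": 0.094},
  {"x": 0.03,"y": 0.045,"z": 0,"rx": 0,"ry": 0,"rz": -0.04,"hand": 0.094},
  {"x": 0.03,"y": 0.045,"z": 0,"rx": 0,"ry": 0,"rz": -0.04,"hand": 0.094},
  {"x": 0.03,"y": 0.045,"z": 0,"rx": 0,"ry": 0,"rz": -0.04,"hand": 0.094},
  {"x": 0.03,"y": 0.045,"z": 0,"rx": 0,"ry": 0,"rz": -0.04,"hand": 0.094},
])

```text
time: 1.15
tool_pos: [0.3352, -0.3249, 0.4051]
ee_rot: [-1.571, 0.0, -1.332]
wrist_force: [0.2, -0.7, -1.4]
width: 0.0936
```

```bash
python3 -c "
from h import *
state()"
```

```text
{'time': 1.15, 'tool_pos': [0.3352, -0.3249, 0.4051], 'ee_rot': [-1.5709, 0.0004, -1.3318], 'wrist_force': [0.1723, -0.6953, -1.3517], 'wrist_torque': [0.0317, -0.0328, 0.0166], 'width': 0.0936, 'joint_positions': [-0.8914, -0.0496, 1.1132, 0.0001, 2.0783, 0.4404]}
```

Request:
play_rows([
  {"x": 0.032,"y": 0.042,"z": 0.005,"rx": 0,"ry": 0,"rz": -0.044,"hand": 0.094},
  {"x": 0.032,"y": 0.042,"z": 0.005,"rx": 0,"ry": 0,"rz": -0.044,"hand": 0.094},
  {"x": 0.032,"y": 0.042,"z": 0.005,"rx": 0,"ry": 0,"rz": -0.044,"hand": 0.094},
  {"x": 0.032,"y": 0.042,"z": 0.005,"rx": 0,"ry": 0,"rz": -0.044,"hand": 0.094},
  {"x": 0.032,"y": 0.042,"z": 0.005,"rx": 0,"ry": 0,"rz": -0.044,"hand": 0.094},
  {"x": 0.032,"y": 0.042,"z": 0.005,"rx": 0,"ry": 0,"rz": -0.044,"hand": 0.094},
  {"x": 0.032,"y": 0.042,"z": 0.005,"rx": 0,"ry": 0,"rz": -0.044,"hand": 0.094},
  {"x": 0.032,"y": 0.042,"z": 0.005,"rx": 0,"ry": 0,"rz": -0.044,"hand": 0.094},
])

```text
time: 2.15
tool_pos: [0.5914, 0.0111, 0.4453]
ee_rot: [-1.571, -0.0, -1.683]
wrist_force: [0.4, 0.2, 0.4]
width: 0.094
```

```bash
python3 - <<'E'
from h import *
state()
s=snapshot("wrist"); save(s,"w1"); np.savez("w1.npz",**s)
s2=snapshot("side"); save(s2,"s1")
Q=cloud(s); m=(s["color"].max(-1)<85)&(Q[...,2]>0.3)&(Q[...,2]<0.37)&(s["range_z"]>0)&(Q[...,0]>.53)&(Q[...,0]<.67)&(Q[...,1]>0)&(Q[...,1]<.12)
p=Q[m];v,u=np.nonzero(m);print(len(p),u.min(),u.max(),v.min(),v.max())
for x0 in np.arange(.53,.67,.01):
    r=p[abs(p[:,0]-x0)<.005]
    if len(r)>5: print(round(x0,2),len(r),r.mean(0).round(4),np.percentile(r[:,1],[2,98]).round(4),np.percentile(r[:,2],98).round(4))
E
```

```text
{'time': 2.15, 'tool_pos': [0.5914, 0.0111, 0.4453], 'ee_rot': [-1.5713, -0.0003, -1.6834], 'wrist_force': [0.4455, 0.2377, 0.3799], 'wrist_torque': [-0.0109, -0.0697, 0.0097], 'width': 0.094, 'joint_positions': [-0.0769, 0.283, 0.6598, -0.0003, 2.1993, 1.6063]}
2197 190 217 140 242
0.55 114 [0.5524 0.0611 0.3423] [0.052  0.0729] 0.346
0.56 220 [0.56   0.0608 0.3428] [0.0512 0.072 ] 0.3463
0.57 221 [0.5701 0.0598 0.3429] [0.0502 0.0708] 0.346
0.58 229 [0.58   0.0586 0.3428] [0.049  0.0697] 0.346
0.59 241 [0.59   0.0574 0.3428] [0.0477 0.0687] 0.3464
0.6 225 [0.6    0.057  0.3428] [0.0469 0.068 ] 0.3462
0.61 216 [0.61   0.0561 0.3426] [0.0455 0.067 ] 0.346
0.62 226 [0.62   0.0552 0.3422] [0.0443 0.0662] 0.3458
0.63 213 [0.63   0.0544 0.3427] [0.0435 0.0648] 0.3461
0.64 213 [0.6401 0.0537 0.3424] [0.0423 0.0641] 0.346
0.65 79 [0.6466 0.0531 0.3415] [0.0432 0.0625] 0.3457
```

View pics/w1.png

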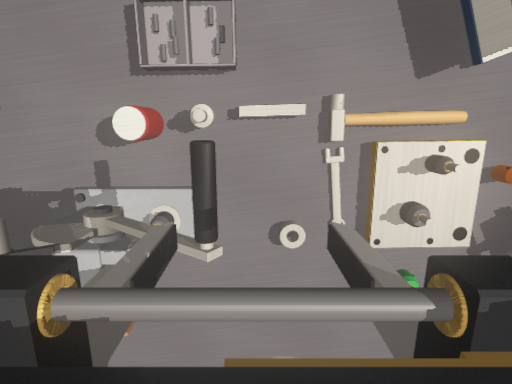

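View pics/s1.png

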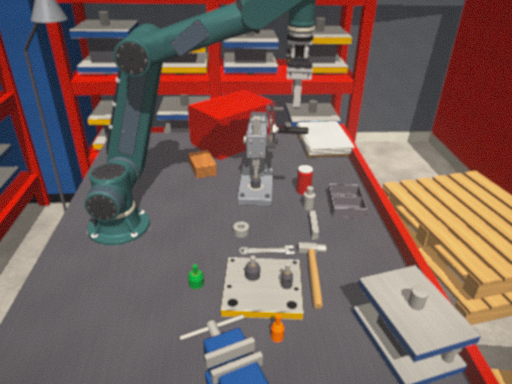

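Request:
play_rows([
  {"x": 0.007,"y": 0.022,"z": 0,"rx": 0,"ry": 0,"rz": 0.01,"hand": 0.094},
  {"x": 0.007,"y": 0.023,"z": 0,"rx": 0,"ry": 0,"rz": 0,"hand": 0.094},
  {"x": 0,"y": 0,"z": -0.04,"rx": 0,"ry": 0,"rz": 0,"hand": 0.094},
  {"x": 0,"y": 0,"z": -0.04,"rx": 0,"ry": 0,"rz": 0,"hand": 0.07},
  {"x": 0,"y": 0,"z": -0.03,"rx": 0,"ry": 0,"rz": 0,"hand": 0.07},
  {"x": 0,"y": 0,"z": -0.02,"rx": 0,"ry": 0,"rz": 0,"hand": 0.07},
  {"x": 0,"y": 0,"z": 0,"rx": 0,"ry": 0,"rz": 0,"hand": 0.07},
])

```text
time: 3.12
tool_pos: [0.6034, 0.0538, 0.3132]
ee_rot: [-1.576, -0.001, -1.673]
wrist_force: [0.4, -0.5, 0.4]
width: 0.0703
```

```bash
python3 - <<'E'
from h import *
state()
s=snapshot("wrist"); save(s,"w2"); np.savez("w2.npz",**s)
E
```

```text
{'time': 3.125, 'tool_pos': [0.6034, 0.0538, 0.3132], 'ee_rot': [-1.5757, -0.0008, -1.6726], 'wrist_force': [0.3647, -0.4801, 0.4138], 'wrist_torque': [-0.017, -0.0177, -0.024], 'width': 0.0703, 'joint_positions': [-0.0044, 0.2254, 1.0018, -0.0004, 1.9194, 1.6681]}
```

View pics/w2.png

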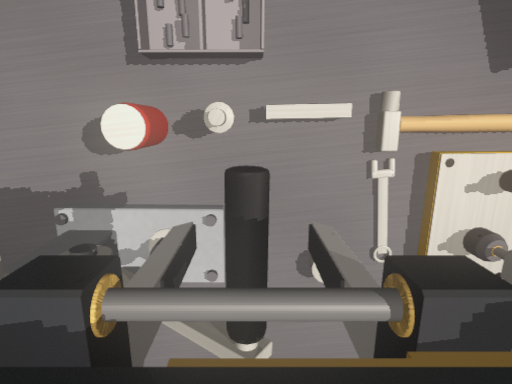

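Grip (col ~247, rows 170–340) lies between the fingers; closing on it.

Request:
play_rows([
  {"x": 0,"y": 0.003,"z": 0,"rx": 0,"ry": 0,"rz": 0,"hand": 0.05},
  {"x": 0,"y": 0,"z": 0,"rx": 0,"ry": 0,"rz": 0,"hand": 0.03},
  {"x": 0,"y": 0,"z": 0,"rx": 0,"ry": 0,"rz": 0,"hand": 0.015},
  {"x": 0,"y": 0,"z": 0,"rx": 0,"ry": 0,"rz": 0,"hand": 0.015},
  {"x": 0,"y": 0,"z": 0,"rx": 0,"ry": 0,"rz": 0,"hand": 0.015},
  {"x": 0,"y": 0,"z": 0,"rx": 0,"ry": 0,"rz": 0,"hand": 0.015},
])

```text
time: 3.92
tool_pos: [0.6046, 0.057, 0.3156]
ee_rot: [-1.571, -0.001, -1.673]
wrist_force: [-0.6, -2.4, 1.3]
width: 0.0234
```

```bash
python3 - <<'E'
from h import *
state()
s=snapshot("wrist"); save(s,"w3"); np.savez("w3.npz",**s)
a=.637
r=np.array([.1,.995]); 
for q in np.arange(0.0262,1.0,.1047/2):
    t=.663-q; print(round(q,3), np.round([-.2*(np.cos(t)-np.cos(.6368))*r[0],-.2*(np.cos(t)-np.cos(.6368))*r[1],.2*(np.sin(t)-np.sin(.6368))],4))
E
```

```text
{'time': 3.925, 'tool_pos': [0.6046, 0.057, 0.3156], 'ee_rot': [-1.5706, -0.001, -1.6727], 'wrist_force': [-0.6221, -2.401, 1.2871], 'wrist_torque': [-0.3221, -0.0068, -0.0617], 'width': 0.0234, 'joint_positions': [0.0013, 0.2258, 0.9965, -0.0011, 1.9193, 1.6736]}
0.026 [-0. -0.  0.]
0.079 [-0.0006 -0.006  -0.0086]
0.131 [-0.0012 -0.0115 -0.0175]
0.183 [-0.0017 -0.0165 -0.0266]
0.236 [-0.0021 -0.0211 -0.036 ]
0.288 [-0.0025 -0.0252 -0.0457]
0.34 [-0.0029 -0.0287 -0.0555]
0.393 [-0.0032 -0.0318 -0.0655]
0.445 [-0.0034 -0.0343 -0.0757]
0.497 [-0.0036 -0.0363 -0.0859]
0.55 [-0.0038 -0.0377 -0.0963]
0.602 [-0.0039 -0.0386 -0.1067]
0.654 [-0.0039 -0.039  -0.1172]
0.707 [-0.0039 -0.0388 -0.1277]
0.759 [-0.0038 -0.0381 -0.1381]
0.811 [-0.0037 -0.0368 -0.1485]
0.864 [-0.0035 -0.035  -0.1588]
0.916 [-0.0033 -0.0327 -0.169 ]
0.969 [-0.003  -0.0298 -0.1791]
```

View pics/w3.png

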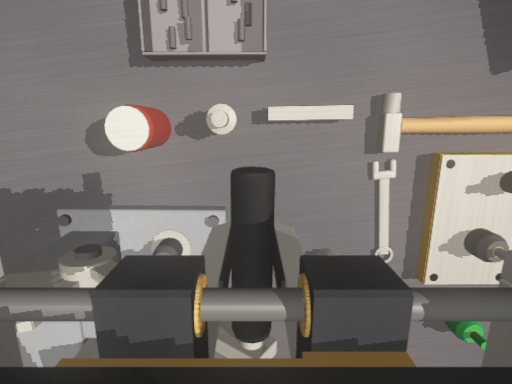

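Request:
play_rows([
  {"x": 0,"y": -0.003,"z": -0.0043,"rx": 0,"ry": 0,"rz": 0,"hand": 0.015},
  {"x": -0.0006,"y": -0.003,"z": -0.0043,"rx": 0,"ry": 0,"rz": 0,"hand": 0.015},
])

```text
time: 4.22
tool_pos: [0.6042, 0.0525, 0.309]
ee_rot: [-1.567, 0.002, -1.671]
wrist_force: [-0.7, 1.9, 6.4]
width: 0.0229
```

Request:
play_rows([
  {"x": 0,"y": -0.0027,"z": -0.0044,"rx": 0,"ry": 0,"rz": 0,"hand": 0.015},
])

```text
time: 4.35
tool_pos: [0.6039, 0.0494, 0.3043]
ee_rot: [-1.568, 0.001, -1.671]
wrist_force: [-2.5, -2.5, 2.1]
width: 0.0232
```

Request:
play_rows([
  {"x": -0.0006,"y": -0.0028,"z": -0.0045,"rx": 0,"ry": 0,"rz": 0,"hand": 0.015},
])

```text
time: 4.47
tool_pos: [0.6035, 0.0466, 0.2997]
ee_rot: [-1.568, 0.001, -1.671]
wrist_force: [-0.2, 2.2, 6.8]
width: 0.0234
```

Request:
play_rows([
  {"x": 0,"y": -0.0025,"z": -0.0045,"rx": 0,"ry": 0,"rz": 0,"hand": 0.015},
  {"x": -0.0005,"y": -0.0025,"z": -0.0046,"rx": 0,"ry": 0,"rz": 0,"hand": 0.015},
])

```text
time: 4.72
tool_pos: [0.603, 0.0416, 0.2908]
ee_rot: [-1.568, 0.001, -1.671]
wrist_force: [-0.6, 1.8, 7.0]
width: 0.0229
```

Request:
play_rows([
  {"x": 0,"y": -0.0023,"z": -0.0047,"rx": 0,"ry": 0,"rz": 0,"hand": 0.015},
])

```text
time: 4.85
tool_pos: [0.6027, 0.0391, 0.2856]
ee_rot: [-1.569, 0.001, -1.672]
wrist_force: [-0.7, 3.3, 9.5]
width: 0.0231
```

Request:
play_rows([
  {"x": -0.0004,"y": -0.0023,"z": -0.0047,"rx": 0,"ry": 0,"rz": 0,"hand": 0.015},
])

```text
time: 4.97
tool_pos: [0.6025, 0.0367, 0.2808]
ee_rot: [-1.569, 0.001, -1.672]
wrist_force: [-1.0, 0.9, 5.3]
width: 0.0232
```

Request:
play_rows([
  {"x": 0,"y": -0.002,"z": -0.0048,"rx": 0,"ry": 0,"rz": 0,"hand": 0.015},
])

```text
time: 5.1
tool_pos: [0.6022, 0.0346, 0.2761]
ee_rot: [-1.569, 0.001, -1.672]
wrist_force: [-2.8, -0.4, 6.6]
width: 0.023
```

Request:
play_rows([
  {"x": -0.0004,"y": -0.0021,"z": -0.0049,"rx": 0,"ry": 0,"rz": 0,"hand": 0.015},
])

```text
time: 5.22
tool_pos: [0.602, 0.0326, 0.2712]
ee_rot: [-1.569, 0.001, -1.672]
wrist_force: [-2.6, -0.2, 5.2]
width: 0.0231
```

Request:
play_rows([
  {"x": 0,"y": -0.0017,"z": -0.0049,"rx": 0,"ry": 0,"rz": 0,"hand": 0.015},
])

```text
time: 5.35
tool_pos: [0.6018, 0.0306, 0.2658]
ee_rot: [-1.57, -0.0, -1.672]
wrist_force: [-4.4, -3.0, 5.6]
width: 0.023
```

Request:
play_rows([
  {"x": -0.0004,"y": -0.0018,"z": -0.0049,"rx": 0,"ry": 0,"rz": 0,"hand": 0.015},
])

```text
time: 5.48
tool_pos: [0.6016, 0.0289, 0.2609]
ee_rot: [-1.57, 0.0, -1.672]
wrist_force: [-1.4, -0.0, 5.9]
width: 0.0237
```

Request:
play_rows([
  {"x": 0,"y": -0.0008,"z": -0.0025,"rx": 0,"ry": 0,"rz": 0,"hand": 0.015},
  {"x": 0,"y": -0.0008,"z": -0.0025,"rx": 0,"ry": 0,"rz": 0,"hand": 0.015},
])

```text
time: 5.72
tool_pos: [0.6014, 0.0272, 0.2556]
ee_rot: [-1.571, -0.0, -1.672]
wrist_force: [-2.7, -0.5, 6.0]
width: 0.0231
```

Request:
play_rows([
  {"x": 0,"y": -0.0008,"z": -0.0025,"rx": 0,"ry": 0,"rz": 0,"hand": 0.015},
  {"x": -0.0003,"y": -0.0008,"z": -0.0025,"rx": 0,"ry": 0,"rz": 0,"hand": 0.015},
])

```text
time: 5.98
tool_pos: [0.6012, 0.0257, 0.2507]
ee_rot: [-1.57, 0.0, -1.672]
wrist_force: [-2.7, 0.3, 5.5]
width: 0.0234
```

Request:
play_rows([
  {"x": 0,"y": -0.0006,"z": -0.0025,"rx": 0,"ry": 0,"rz": 0,"hand": 0.015},
  {"x": -0.0001,"y": -0.0006,"z": -0.0025,"rx": 0,"ry": 0,"rz": 0,"hand": 0.015},
])

```text
time: 6.22
tool_pos: [0.6011, 0.0242, 0.245]
ee_rot: [-1.571, -0.0, -1.672]
wrist_force: [-3.9, -2.0, 1.9]
width: 0.0233
```

Request:
play_rows([
  {"x": 0,"y": -0.0006,"z": -0.0025,"rx": 0,"ry": 0,"rz": 0,"hand": 0.015},
  {"x": -0.0001,"y": -0.0006,"z": -0.0025,"rx": 0,"ry": 0,"rz": 0,"hand": 0.015},
])

```text
time: 6.48
tool_pos: [0.6009, 0.0231, 0.24]
ee_rot: [-1.571, -0.0, -1.672]
wrist_force: [-2.6, -0.5, 5.6]
width: 0.0231
```

Request:
play_rows([
  {"x": 0,"y": -0.0006,"z": -0.0025,"rx": 0,"ry": 0,"rz": 0,"hand": 0.015},
  {"x": -0.0001,"y": -0.0006,"z": -0.0025,"rx": 0,"ry": 0,"rz": 0,"hand": 0.015},
])

```text
time: 6.72
tool_pos: [0.6009, 0.0221, 0.2352]
ee_rot: [-1.571, 0.0, -1.672]
wrist_force: [-3.4, 0.1, 6.7]
width: 0.0231
```

Request:
play_rows([
  {"x": 0,"y": -0.0005,"z": -0.0025,"rx": 0,"ry": 0,"rz": 0,"hand": 0.015},
  {"x": -0.0001,"y": -0.0004,"z": -0.0025,"rx": 0,"ry": 0,"rz": 0,"hand": 0.015},
])

```text
time: 6.98
tool_pos: [0.6008, 0.0213, 0.2303]
ee_rot: [-1.571, 0.0, -1.672]
wrist_force: [-3.8, -1.0, 5.9]
width: 0.023
```

Request:
play_rows([
  {"x": 0,"y": -0.0004,"z": -0.0025,"rx": 0,"ry": 0,"rz": 0,"hand": 0.015},
  {"x": -0.0001,"y": -0.0004,"z": -0.0025,"rx": 0,"ry": 0,"rz": 0,"hand": 0.015},
])

```text
time: 7.22
tool_pos: [0.6006, 0.0203, 0.2247]
ee_rot: [-1.572, -0.0, -1.672]
wrist_force: [-2.8, 0.1, 0.3]
width: 0.0236
```

Request:
play_rows([
  {"x": 0,"y": -0.0003,"z": -0.0025,"rx": 0,"ry": 0,"rz": 0,"hand": 0.015},
  {"x": 0,"y": -0.0003,"z": -0.0025,"rx": 0,"ry": 0,"rz": 0,"hand": 0.015},
])

```text
time: 7.48
tool_pos: [0.6006, 0.0198, 0.2198]
ee_rot: [-1.572, -0.0, -1.672]
wrist_force: [-4.8, 0.2, 5.7]
width: 0.023
```

Request:
play_rows([
  {"x": 0,"y": -0.0003,"z": -0.0025,"rx": 0,"ry": 0,"rz": 0,"hand": 0.015},
])

```text
time: 7.6
tool_pos: [0.6006, 0.0196, 0.2175]
ee_rot: [-1.571, 0.0, -1.672]
wrist_force: [-4.1, -0.8, 5.6]
width: 0.0236
```

Request:
play_rows([
  {"x": 0,"y": -0.0003,"z": -0.0025,"rx": 0,"ry": 0,"rz": 0,"hand": 0.015},
])

```text
time: 7.72
tool_pos: [0.6006, 0.0193, 0.2151]
ee_rot: [-1.571, 0.0, -1.672]
wrist_force: [-4.1, -1.5, 4.9]
width: 0.023
```

Request:
play_rows([
  {"x": 0,"y": -0.0002,"z": -0.0025,"rx": 0,"ry": 0,"rz": 0,"hand": 0.015},
])

```text
time: 7.85
tool_pos: [0.6006, 0.0191, 0.2129]
ee_rot: [-1.571, 0.0, -1.672]
wrist_force: [-4.7, 0.1, 8.2]
width: 0.0234
```

Request:
play_rows([
  {"x": 0,"y": -0.0002,"z": -0.0025,"rx": 0,"ry": 0,"rz": 0,"hand": 0.015},
])

```text
time: 7.98
tool_pos: [0.6006, 0.019, 0.2114]
ee_rot: [-1.57, 0.0, -1.672]
wrist_force: [-6.1, 0.3, 11.3]
width: 0.0233
```

Request:
play_rows([
  {"x": 0,"y": -0.0002,"z": -0.0025,"rx": 0,"ry": 0,"rz": 0,"hand": 0.015},
])

```text
time: 8.1
tool_pos: [0.6006, 0.0189, 0.2095]
ee_rot: [-1.57, 0.0, -1.672]
wrist_force: [-6.0, 0.3, 10.6]
width: 0.0232
```

Request:
play_rows([
  {"x": 0,"y": -0.0001,"z": -0.0025,"rx": 0,"ry": 0,"rz": 0,"hand": 0.015},
])

```text
time: 8.22
tool_pos: [0.6006, 0.0188, 0.2071]
ee_rot: [-1.57, 0.0, -1.672]
wrist_force: [-7.0, 0.6, 10.0]
width: 0.0234
```

Request:
play_rows([
  {"x": 0,"y": -0.0001,"z": -0.0025,"rx": 0,"ry": 0,"rz": 0,"hand": 0.015},
])

```text
time: 8.35
tool_pos: [0.6005, 0.0186, 0.2041]
ee_rot: [-1.57, 0.0, -1.672]
wrist_force: [-5.5, -0.7, 6.0]
width: 0.0229
```

Request:
play_rows([
  {"x": 0,"y": 0,"z": -0.0025,"rx": 0,"ry": 0,"rz": 0,"hand": 0.015},
])

```text
time: 8.48
tool_pos: [0.6005, 0.0186, 0.2013]
ee_rot: [-1.57, 0.0, -1.672]
wrist_force: [-5.7, -1.2, 9.3]
width: 0.0234
```

Request:
play_rows([
  {"x": -0.0003,"y": 0,"z": -0.0025,"rx": 0,"ry": 0,"rz": 0,"hand": 0.015},
  {"x": -0.0003,"y": 0,"z": -0.0025,"rx": 0,"ry": 0,"rz": 0,"hand": 0.015},
])

```text
time: 8.72
tool_pos: [0.6005, 0.0185, 0.1971]
ee_rot: [-1.568, 0.0, -1.672]
wrist_force: [-4.4, -0.6, 10.0]
width: 0.023
```

Request:
play_rows([
  {"x": -0.0003,"y": 0,"z": -0.0025,"rx": 0,"ry": 0,"rz": 0,"hand": 0.015},
  {"x": -0.0003,"y": 0.0001,"z": -0.0025,"rx": 0,"ry": 0,"rz": 0,"hand": 0.015},
])

```text
time: 8.98
tool_pos: [0.6005, 0.0186, 0.1925]
ee_rot: [-1.567, 0.0, -1.672]
wrist_force: [-3.3, -0.2, 10.8]
width: 0.0234
```

Request:
play_rows([
  {"x": 0,"y": 0.0001,"z": -0.0025,"rx": 0,"ry": 0,"rz": 0,"hand": 0.015},
  {"x": 0,"y": 0.0002,"z": -0.0025,"rx": 0,"ry": 0,"rz": 0,"hand": 0.015},
])

```text
time: 9.22
tool_pos: [0.6006, 0.0187, 0.1876]
ee_rot: [-1.566, 0.0, -1.672]
wrist_force: [-5.0, -1.5, 11.7]
width: 0.0232
```

Request:
play_rows([
  {"x": 0,"y": 0.0002,"z": -0.0025,"rx": 0,"ry": 0,"rz": 0,"hand": 0.015},
])

```text
time: 9.35
tool_pos: [0.6006, 0.0188, 0.1851]
ee_rot: [-1.566, -0.0, -1.672]
wrist_force: [-2.9, -0.7, 7.7]
width: 0.0231
```

Request:
play_rows([
  {"x": 0,"y": 0.0002,"z": -0.0025,"rx": 0,"ry": 0,"rz": 0,"hand": 0.015},
])

```text
time: 9.48
tool_pos: [0.6006, 0.0191, 0.182]
ee_rot: [-1.567, -0.0, -1.672]
wrist_force: [-3.7, -1.5, 8.3]
width: 0.0234
```

Request:
play_rows([
  {"x": 0,"y": 0.0002,"z": -0.0025,"rx": 0,"ry": 0,"rz": 0,"hand": 0.015},
])

```text
time: 9.6
tool_pos: [0.6006, 0.0193, 0.1794]
ee_rot: [-1.567, 0.0, -1.672]
wrist_force: [-4.2, -0.8, 10.8]
width: 0.0235
```

Request:
play_rows([
  {"x": 0,"y": 0.0003,"z": -0.0025,"rx": 0,"ry": 0,"rz": 0,"hand": 0.015},
])

```text
time: 9.72
tool_pos: [0.6006, 0.0195, 0.1773]
ee_rot: [-1.567, -0.0, -1.672]
wrist_force: [-3.7, -1.1, 10.6]
width: 0.0235
```

Request:
play_rows([
  {"x": 0,"y": 0.0003,"z": -0.0025,"rx": 0,"ry": 0,"rz": 0,"hand": 0.015},
  {"x": 0,"y": 0.0003,"z": -0.0025,"rx": 0,"ry": 0,"rz": 0,"hand": 0.015},
])

```text
time: 9.98
tool_pos: [0.6007, 0.02, 0.1725]
ee_rot: [-1.566, -0.0, -1.672]
wrist_force: [-3.8, -2.4, 11.0]
width: 0.0232
```

Request:
play_rows([
  {"x": 0,"y": 0.0003,"z": -0.0025,"rx": 0,"ry": 0,"rz": 0,"hand": 0.015},
  {"x": 0,"y": 0.0003,"z": -0.002,"rx": 0,"ry": 0,"rz": 0,"hand": 0.015},
])

```text
time: 10.22
tool_pos: [0.6008, 0.0206, 0.168]
ee_rot: [-1.566, -0.0, -1.672]
wrist_force: [-3.6, -2.1, 11.9]
width: 0.0228
```

Request:
play_rows([
  {"x": 0,"y": 0.0003,"z": -0.002,"rx": 0,"ry": 0,"rz": 0,"hand": 0.015},
])

```text
time: 10.35
tool_pos: [0.6008, 0.0209, 0.1661]
ee_rot: [-1.566, -0.0, -1.672]
wrist_force: [-4.5, -1.0, 9.7]
width: 0.0231
```

Request:
play_rows([
  {"x": 0,"y": 0.0003,"z": -0.002,"rx": 0,"ry": 0,"rz": 0,"hand": 0.015},
])

```text
time: 10.48
tool_pos: [0.6008, 0.0212, 0.1641]
ee_rot: [-1.566, -0.0, -1.672]
wrist_force: [-3.9, -1.7, 10.8]
width: 0.0235
```

Request:
play_rows([
  {"x": 0,"y": 0.0003,"z": -0.002,"rx": 0,"ry": 0,"rz": 0,"hand": 0.015},
])

```text
time: 10.6
tool_pos: [0.6008, 0.0217, 0.1615]
ee_rot: [-1.567, 0.0, -1.672]
wrist_force: [-2.4, 0.5, 6.2]
width: 0.0233
```

Request:
play_rows([
  {"x": 0,"y": 0.0004,"z": -0.002,"rx": 0,"ry": 0,"rz": 0,"hand": 0.015},
  {"x": 0,"y": 0.0004,"z": -0.002,"rx": 0,"ry": 0,"rz": 0,"hand": 0.015},
  {"x": 0,"y": 0.0004,"z": -0.002,"rx": 0,"ry": 0,"rz": 0,"hand": 0.015},
  {"x": 0,"y": 0,"z": 0,"rx": 0,"ry": 0,"rz": 0,"hand": 0.015},
])

```text
time: 11.1
tool_pos: [0.601, 0.0228, 0.1557]
ee_rot: [-1.566, -0.0, -1.672]
wrist_force: [-2.5, -1.7, 9.1]
width: 0.0232
```

Request:
play_rows([
  {"x": 0,"y": 0,"z": 0,"rx": 0,"ry": 0,"rz": 0,"hand": 0.015},
  {"x": 0,"y": 0,"z": 0,"rx": 0,"ry": 0,"rz": 0,"hand": 0.015},
  {"x": 0,"y": 0,"z": 0,"rx": 0,"ry": 0,"rz": 0,"hand": 0.015},
  {"x": 0,"y": 0,"z": 0,"rx": 0,"ry": 0,"rz": 0,"hand": 0.015},
])

```text
time: 11.6
tool_pos: [0.601, 0.0229, 0.1556]
ee_rot: [-1.566, 0.0, -1.672]
wrist_force: [-3.2, -1.2, 9.8]
width: 0.0233
```

```bash
python3 - <<'E'
from h import *
state()
for n in("side","wrist","top"): 
    s=snapshot(n); save(s,n+"9"); np.savez(n+"9.npz",**s)
    if n!="top":
        Q=cloud(s); m=(s["color"].max(-1)<85)&(Q[...,2]>0.15)&(Q[...,2]<0.2)&(Q[...,0]>.61)&(Q[...,0]<.66)&(Q[...,1]>-.03)&(Q[...,1]<.08)
        p=Q[m]; 
        if len(p)>5: print(n,len(p),p.mean(0).round(4),np.percentile(p[:,2],98).round(4),np.percentile(p[:,1],[2,98]).round(4))
state()
E
```

```text
{'time': 11.6, 'tool_pos': [0.601, 0.0229, 0.1556], 'ee_rot': [-1.5664, 0.0, -1.672], 'wrist_force': [-3.2178, -1.2239, 9.806], 'wrist_torque': [-0.1243, 0.4731, -0.0899], 'width': 0.0233, 'joint_positions': [-0.0561, 0.2121, 1.328, -0.0002, 1.597, 1.6158]}
side 43 [0.6253 0.0117 0.1791] 0.186 [0.0035 0.0204]
wrist 2944 [0.6284 0.021  0.1829] 0.1863 [0.0096 0.0325]
{'time': 11.75, 'tool_pos': [0.601, 0.0228, 0.1556], 'ee_rot': [-1.5663, 0.0, -1.6721], 'wrist_force': [-3.2755, -0.3316, 8.8467], 'wrist_torque': [-0.0765, 0.4944, -0.0513], 'width': 0.0231, 'joint_positions': [-0.0562, 0.2121, 1.328, -0.0002, 1.597, 1.6159]}
```

View pics/side9.png

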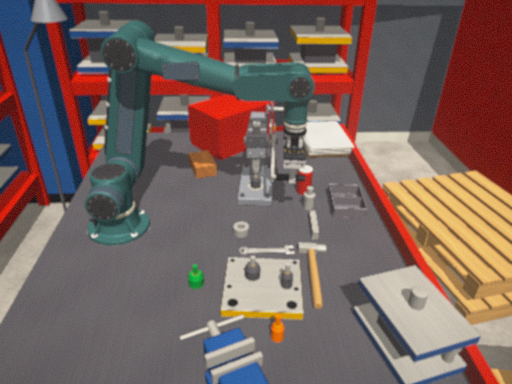

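View pics/wrist9.png

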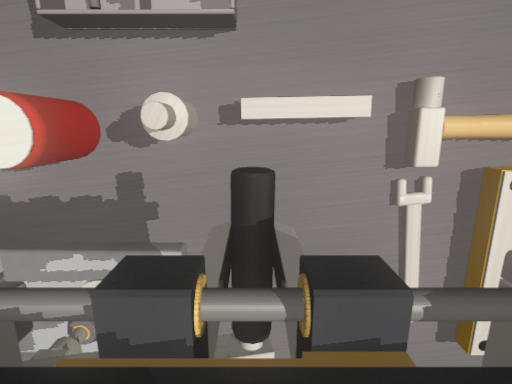

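The grip centre is 0.174 m high, which puts the lever at q ≈ 0.87. That is between the third click (0.838) and the fourth (0.9425). The lever is still, the fingers are loaded and nothing else has moved.

```bash
python3 -c "
from h import *
print(workorder.close_job()); state()"
```

```text
the job is handed in; nothing more can be done
None
the job is handed in; nothing more can be done
```

I pulled the press lever down by its grip to the third click after the ram met the plunger, held it there, and handed the job in. No verdict was reported.

- **Which lifter:** The one under the ram measured about 40 mm across, so I took it as the mid lifter. The touch confirmed this: the pull rose by about 5 N at a lever angle of about 0.58 rad. There was no rise near 0.37 rad, where the tall one would have met the ram.
- **Clicks:** After the touch, force drops came at about 0.63, 0.73 and 0.84 rad. I went on about 6 mm and stopped.
- **Final position:** The tool pose and the wrist camera both put the lever at about 0.87 rad; the allowed range is 0.8325 to 0.932 rad. The lever was still, with about 9 N of lever reaction at the wrist. The fingers were closed on the grip at 23 mm.
- **Everything else:** The last pictures show the other two lifters, the look-alikes and the bench items where they were. I compared these by eye only. The lifter under the ram is mostly hidden, so I did not measure its tilt at the end.
- **Disagreements:** A steady sideways force of 3 to 7 N along the grip built up during the pull. The force readings were also noisy during the faster early part of the pull, where not every click showed clearly. The clicks that mattered, from the touch on, showed clearly and fell within about 0.01 rad of the expected tooth positions.

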